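Blank off the lamp port and lock its collar at the mark

TASK

Blank off the leaning light port: pick up the blanking plate by its grip, thread its two holes over the two pins of the port so that it lies flat on the port's face, and let go of it. Then turn the click-stop collar round the port clockwise (as seen looking at the port's face) until its index nose is in the click at the fixed pointer, so that its lugs lock the plate in. Leave the timer, the beaker and the vial where they stand.

Things in the scene. Friction and masses are not known exactly. Their poses are not given: they have to be found in the camera images.
- stand: Fixed lamp stand: dark steel foot 125 x 100 x 14 mm on the worktop with a fork that carries the aluminium lamp head (78 mm in diameter, 70 mm long). Origin on the worktop, x away from the port's side, z up. Its place and yaw differ at each start; it cannot be moved.
- port: Fixed light port, front of the lamp head. Origin: centre of the flat round face (59 mm diameter) on which the plate must lie, 145 mm above the worktop. z points straight out of the face, 0.47 rad (27 deg) from vertical, toward the robot; x points up the slope to the pointer, y across. Behind the collar is a fixed flange, 86 mm diameter, front at z = -19 mm.
- pin (a point): Tip of one of the two steel pins on the port's face: at y = +16 mm, z = 12 mm in the port's frame; the other is at y = -16 mm. Pins are parallel to the port's z, 5.5 mm in diameter, 12 mm tall, the last 3.5 mm tapered.
- pointer (a point): Outer end of the fixed pointer, a white rib on the flange's rim, at x = 42 to 51 mm in the port's frame, reaching up to z = -17 mm.
- collar (a joint): Collar, turning about the port's z. Value in rad: 0 with the index nose at the pointer, growing clockwise as seen facing the port (right-handed about the port's -z). It clicks every 0.349 rad (one click at 0), snaps into the nearest click when let go, resists with about 0.2 N m, range -2.7 to +0.8. Starts between -2.45 and -1.7: more than one grasp of a wrist.
- collar_top (a point): Centre of the collar's front rim, on the port's axis, at z = +11.5 mm in the port's frame. The collar is a black knurled ring round the port, 68 mm outside and 60 mm inside diameter, z = -15.5 to +11.5 mm. Grip it from the front along the port's z, over its knurled side, fingertips no deeper than z = -8 mm.
- lug (a point): Top of one of the collar's two steel lugs (half a turn apart), 10.5 mm wide, 4 mm thick (z = 7.5 to 11.5 mm in the port's frame), reaching in to 24 mm from the axis. They lie at right angles to the nose: over the ears of a seated plate at value 0, clear of its way at the start values.
- collar_nose (a point): Tip of the collar's index nose, a small black nose on its lower skirt, 42 mm from the axis, at z = -13.5 mm of the port; a white line runs from it up the collar's side. At value 0 it points along the port's x, to the pointer.
- plate: Loose aluminium blanking plate, 5 mm thick, about 70 g, lying flat on the worktop. Origin: centre of its underside, z up. A strip 58 mm (x) by 16 mm (y), 26 mm wide over its middle 36 mm; two 8 mm through holes at x = +16 and -16 mm. On the port its x lies along the port's y, either way round.
- plate_grip (a point): Top centre of the plate's upright black grip: 18 mm (x) by 12 mm (y), from z = 5 to 33 mm in the plate's frame; pinch it across its 12 mm. Hold it with the fingertips at least 8 mm above the plate's top, so that they clear the collar's lugs.
- timer: Bystander: grey-white bench timer 62 x 62 x 18 mm, lying near the plate. Origin: centre of its underside.
- beaker: Bystander: empty glass beaker 56 x 62 x 70 mm. Origin: centre of its underside.
- vial: Bystander: glass vial with black cap, 24 mm wide, 56 mm tall. Origin: centre of its underside.
There are look-alikes about, which are no part of the job. Of the things that look like the stand, the larger one is meant.

How it is judged:
By the outcome, as a careful person would: the job done as asked, in the order asked, and still so for the second after the job is handed in, with the robot touching nothing.
It also fails if it takes over 61 s, if anything falls off the work surface, if the arm or the gripper's body presses on something with over 40 N, if the wrist force passes 120 N, or if a joint passes its speed limit or range.

ROBOT

A 6-joint arm with a two-finger parallel gripper is mounted at the origin on a cart in front of the work surface, level with it; the furniture and walls round the work are solid. World frame = base frame: x ahead of the robot, y to its left, z up, the work surface at z = 0. Lengths are in mm, angles in rad, forces in N, time in s.
With the tool pointing down it reaches from about 275 to 1000 mm from the base axis. Payload 8.4 kg.
Tool frame: the origin (TCP) lies at the very end of the fingers, on their centre line; the grasp point (between the pads) lies 19 mm behind it; z points along the fingers, y is the line along which they close (so a half turn about z gives the same grasp; the last joint's range is limited). The gripper opens to 85 mm and grips with 20 to 120 N. Pads are 22 mm wide; open, the fingers measure 114 mm over their backs; the gripper's body (76 mm by 85 mm) begins 54 mm behind the grasp point. The pads swing forward as they close: fully open they stand 13 mm farther back than shut.
Start: joints at [-1.182, 0.353, 1.633, -0, 1.155, -0.002], TCP at [238.079, -577.881, 231.281] pointing down, gripper open.
Joint ranges: [-2.63, 2.63], [-0.92, 2.1], [0.06, 2.66], [-1.3, 4.44], [0, 2.69], [-3.02, 3.02]. Speed limits (rad/s): [2.22, 2.22, 2.79, 3.14, 3.14, 3.14].

INTERFACE

Orientations are given as [roll, pitch, yaw] about the fixed x, y, z axes, in that order (R = Rz(yaw) Ry(pitch) Rx(roll)).
In Python, from rig import sensors, grab_frame, camera_params, order gives the robot as it stands. The module is installed in compiled form; this text tells all that it offers.
- The arm moves only by the tool move_arm, never from a script. Its argument "motion" is a list of rows, each a list of 7 numbers: the turn, a rotation vector about the tool's x, y, z in normalised numbers (1 is 2 rad), then the shift along the tool's x, y, z in parts of the range, where 1.0 means 1 m, then the finger opening in m, from 0 to 0.0854. A call has 1 to 8 rows; each row is the pose to reach, as a shift and turn from the pose commanded when the call began, along the tool's axes at that moment; what a row does not reach only later rows make up. A row lasts 1/8 s, in which the tool goes at most 62.5 mm and 10.7 degrees, less where a joint would pass 70% of its speed; a pose out of reach is approached as far as the arm can. A shift or turn number past 1, either way, is cut back to 1. A call with a gripper value outside its range is refused whole. The fingers move at their own pace and stop on an object; "grip_force" is the grip in N (left out, the last holds). Time passes only in rows, so rows that repeat a pose let the fingers close. It gives the time, the measured TCP pose, the force, the opening and the grip force at its end, in the units of the state.
- sensors.sense(): the state, without advancing time (a new reading comes with each control period).
- grab_frame(name): name is "side" or "top" or "wrist"; returns (picture, depth): 420x560x3 uint8, red, green, blue; 420x560 float32, mm along the optical axis (not along the pixel's ray), 0 where there is no reading.
- camera_params(name): a dict with "camera_matrix" (3x3 intrinsics, pixels), "world_from_camera" (4x4, takes a point from camera to world coordinates). Camera axes: x right, y down, z forward; pixel columns grow to the right and rows downward; lengths in mm; the calibration is good to about 2 mm. A picture is of the moment at which its call begins: read the wrist's pose just before it. camera_params takes no time and is no camera call; for the wrist camera it gives the pose at the moment of the call.
- order.sign_off(): hands the job in; it is judged then, once.
The state is a dict: "clock": time; "qpos": joint angles; "qvel": joint speeds; "joint_efforts": joint torques, N m; "eef_pos": TCP position; "tcp_rot": TCP orientation; "contact_force": force on the tool from outside, world axes, zero at the start; "wrist_torque": the same for the moment, N m; "opening": opening from 0.0 (shut) to 1.0 (fully open); "grasp_force": force on a finger pad.
Only numpy, scipy, OpenCV 4.12 (cv2) and the standard library are available. Lean on these libraries where they do the work, as an engineer would, in place of code of your own. Each camera call takes 0.05 s, during which the arm holds its last target. There are 200 camera calls.

## Working session

There is one attempt and no reset: what is moved stays moved. The work goes in short steps, Python scripts to look and compute and a tool call to move; the robot and the scene stay as the last step left them, time stands still between calls to the robot, and variables do not carry over. Pictures are saved under pics/ and viewed, at most 10 in all, crops included, and the job is handed in when it is done.

Besides the shell and the picture viewer there is one more tool, called as name(argument=value, ...) on one line, values as JSON. move_arm: Moves the arm, as the interface text tells. Its arguments: {"type":"object","properties":{"motion":{"type":"array","items":{"type":"array","items":{"type":"number"}}},"grip_force":{"type":"number"}},"required":["motion"]}

```bash
mkdir -p pics; ls
cat > h.py <<'E'
import numpy as np, cv2
from scipy.spatial.transform import Rotation as R
from rig import sensors, grab_frame, camera_params, order
def snap(n,f=None):
    P=camera_params(n); im,d=grab_frame(n)
    if f: cv2.imwrite('pics/'+f,im[:,:,::-1])
    return im,d,P['camera_matrix'],P['world_from_camera']
def pts(d,K,T):
    v,u=np.mgrid[:d.shape[0],:d.shape[1]]
    c=np.stack([(u-K[0,2])/K[0,0]*d,(v-K[1,2])/K[1,1]*d,d],-1)
    return c@T[:3,:3].T+T[:3,3]
E
python3 - <<'E'
from h import *
s=sensors.sense();print(s)
a=[]
for n in('top','side'):
    im,d,K,T=snap(n); np.savez(n+'0.npz',im=im,d=d,K=K,T=T); cv2.imwrite('pics/%s0.png'%n,im[:,:,::-1]);print(n,K,T)
E
```

```text
pics
{'clock': 0.0, 'qpos': array([-1.18240165e+00,  3.53645994e-01,  1.63411583e+00, -2.16275161e-05,
        1.15517759e+00, -2.36469466e-03]), 'qvel': array([ 2.05431160e-04, -5.49675816e-04,  2.58419936e-04, -6.17297397e-06,
        4.75803644e-04,  7.34429755e-04]), 'joint_efforts': array([-2.42853464e-03, -6.05253482e+01, -3.42067838e+01, -1.54900708e-04,
        9.49464535e-03,  9.46552490e-07]), 'eef_pos': array([ 237.89754729, -577.45833147,  230.57084694]), 'tcp_rot': array([-3.14024585e+00,  1.65897783e-05,  3.90768130e-01]), 'contact_force': array([0.12307006, 0.24177653, 0.84080194]), 'wrist_torque': array([-0.02251116,  0.00940369, -0.01153934]), 'grasp_force': 0.0, 'opening': 0.9997058321724934}
top [[396.25797001   0.         278.37985217]
 [  0.         396.25797001 212.15014732]
 [  0.           0.           1.        ]] [[ 4.10718561e-03 -9.90594869e-01  1.36765990e-01  4.73463485e+02]
 [-9.99559544e-01 -4.70355523e-05  2.96768473e-02 -4.78683601e+01]
 [-2.93912998e-02 -1.36827639e-01 -9.90158749e-01  1.05446277e+03]
 [ 0.00000000e+00  0.00000000e+00  0.00000000e+00  1.00000000e+00]]
side [[472.2395212    0.         281.90540169]
 [  0.         472.2395212  210.12990978]
 [  0.           0.           1.        ]] [[-9.99841366e-01  7.47028799e-04 -1.77956252e-02  5.92253946e+02]
 [ 1.63184501e-02  4.38822063e-01 -8.98425793e-01  7.80827144e+02]
 [ 7.13796302e-03 -8.98573669e-01 -4.38764641e-01  5.31759240e+02]
 [ 0.00000000e+00  0.00000000e+00  0.00000000e+00  1.00000000e+00]]
```

View pics/top0.png

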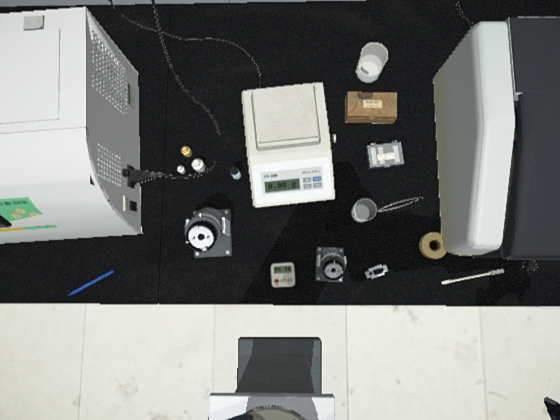

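View pics/side0.png

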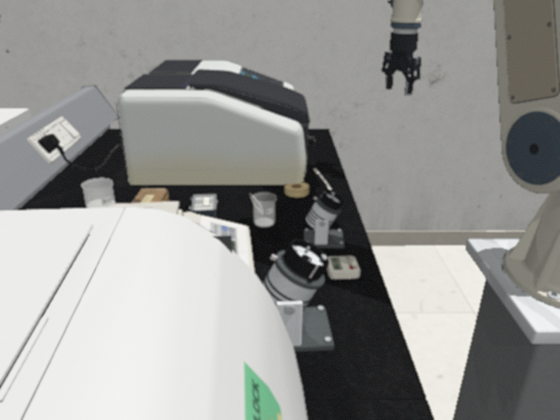

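The top view shows a large lamp stand at (208,232) and a smaller look-alike at (332,265). The timer is at (284,274). Plate candidates are the small silver thing at (377,271), the box at (385,154) and the wooden box at (371,107). By its description the plate is (377,271), so I'll check that in a close crop.

Run:
```python
from h import *
z=np.load('top0.npz');im,d,K,T=[z[k] for k in('im','d','K','T')]
c=lambda u,v,r:cv2.resize(im[v-r:v+r,u-r:u+r],(390,390),interpolation=cv2.INTER_CUBIC)
cv2.imwrite('pics/crop1.png',np.hstack([c(208,232,32),c(377,271,20)])[:,:,::-1])
W=pts(d,K,T)
for u,v in((377,271),(370,277),(384,266),(200,238),(208,250),(284,274),(332,265)):print((u,v),W[v,u].round(1))
```

```text
(377, 271) [ 464.1 -268.4   30.2]
(370, 277) [ 448.2 -256.4   -0.6]
(384, 266) [ 476.8 -292.9    2.4]
(200, 238) [538.8 160.5 144.4]
(208, 250) [511.3 141.4 142.8]
(284, 274) [455.2 -32.   16.5]
(332, 265) [ 478.3 -146.5  108.7]
```

View pics/crop1.png

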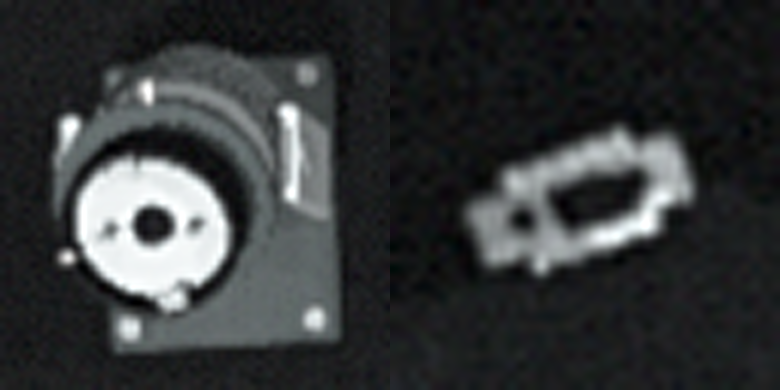

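The crop confirms the choice: left is the large stand, with the white face at crop (150,225), both pins and the lug at (172,300). Right is the plate, with a hole at crop (525,218) and the black grip in the middle.

```bash
cat >> h.py <<'E'
def ray(u,v,K,T,z):
    r=T[:3,:3]@np.linalg.solve(K,[u,v,1]); o=T[:3,3]; return o+r*(z-o[2])/r[2]
def pose():
    s=sensors.sense(); return s,np.array(s['eef_pos']),R.from_euler('xyz',s['tcp_rot'])
def row(p,Rt):
    s,p0,R0=pose(); return np.r_[(R0.inv()*Rt).as_rotvec(),R0.inv().apply(np.array(p)-p0)/1000].round(4)
E
python3 - <<'E'
from h import *
z=np.load('top0.npz');im,d,K,T=[z[k] for k in('im','d','K','T')]
m=(im.min(2)>90).astype(np.uint8); m[:255]=0;m[290:]=0;m[:,:355]=0;m[:,400:]=0
c=max(cv2.findContours(m,0,1)[0],key=cv2.contourArea)
P=np.array([ray(*q,K,T,5)[:2] for q in c[:,0]],np.float32)
r=cv2.minAreaRect(P);print(r)
M=np.eye(4);
s,p,Rt=pose();W=camera_params('wrist');print(W['camera_matrix'])
A=W['world_from_camera'];print(Rt.inv().apply(A[:3,3]-p),(Rt.inv().as_matrix()@A[:3,:3]).round(3))
# look pose over plate
print(row([r[0][0],r[0][1],230],R.from_euler('xyz',[np.pi,0,0.39])))
z=np.load('top0.npz');W=pts(d,K,T)
sub=W[190:270,175:240].reshape(-1,3);ci=im[190:270,175:240].reshape(-1,3)
f=sub[(ci.min(1)>170)&(abs(sub[:,2]-145)<25)];print(len(f),f.mean(0))
q=f-f.mean(0);n=np.linalg.svd(q)[2][2];n*=np.sign(n[2]);print(n,np.arccos(n[2]))
E
```

```text
((463.3883972167969, -271.64044189453125), (28.021921157836914, 58.68726348876953), 20.511093139648438)
[[368.3627116    0.         283.28601961]
 [  0.         368.3627116  210.03602913]
 [  0.           0.           1.        ]]
[  81.36303872   -1.43951674 -141.34043019] [[ 0.001 -0.949 -0.315]
 [ 1.     0.001 -0.001]
 [ 0.001 -0.315  0.949]]
[-0.0012  0.      0.0008  0.325  -0.1969  0.0009]
384 [541.01377308 159.47106448 145.97398058]
[-0.41746608 -0.01626878  0.90854686] 0.43100374097626776
```

Run:
```python
from h import *
print(row([463,-272,200],R.from_euler('xyz',[np.pi,0,1.93])))
```

```text
[-1.0000e-03 -1.0000e-03 -1.5392e+00  3.2450e-01 -1.9670e-01  3.0900e-02]
```

The rows are not in the units I measure in: turns go in shares of 2 rad. I convert before sending: -1.44 rad / 2 = -0.72.

move_arm(motion=[[0,0,-0.09,0.04,-0.025,0.004,0.085],[0,0,-0.18,0.08,-0.05,0.008,0.085],[0,0,-0.27,0.12,-0.075,0.012,0.085],[0,0,-0.36,0.165,-0.1,0.016,0.085],[0,0,-0.45,0.205,-0.125,0.02,0.085],[0,0,-0.54,0.245,-0.15,0.024,0.085],[0,0,-0.63,0.285,-0.172,0.028,0.085],[0,0,-0.72,0.3245,-0.1967,0.031,0.085]])

```text
clock: 1.1
eef_pos: [463.8, -271.0, 200.0]
tcp_rot: [-3.141, -0.0, 1.837]
contact_force: [0.2, 0.4, -0.9]
opening: 0.997
grasp_force: 0.0
```

Converted, -0.099 rad / 2 = -0.0495.

move_arm(motion=[[0,0,-0.0495,0,0,0,0.05],[0,0,-0.0495,0,0,0,0.05],[0,0,-0.0495,0,0,0,0.05]])

```text
clock: 1.48
eef_pos: [462.9, -272.7, 200.2]
tcp_rot: [-3.141, -0.0, 1.927]
contact_force: [-0.1, -0.3, 0.3]
opening: 0.585
grasp_force: 0.0
```

Run:
```python
from h import *
print(pose()[0])
im,d,K,T=snap('wrist','w1.png');np.savez('w1.npz',im=im,d=d,K=K,T=T)
```

```text
{'clock': 1.475, 'qpos': array([-5.35095640e-01,  2.51198398e-01,  1.85226693e+00, -1.02008573e-04,
        1.03844476e+00, -8.91319892e-01]), 'qvel': array([-0.00747873, -0.00185927, -0.00090147,  0.00105037, -0.00202641,
       -0.00666307]), 'joint_efforts': array([ 5.18424790e-01, -5.04587388e+01, -3.16175365e+01,  2.25237280e-02,
        3.50954084e-03, -3.59509047e-02]), 'eef_pos': array([ 462.86799327, -272.67133831,  200.15270536]), 'tcp_rot': array([-3.14132483e+00, -1.91710559e-04,  1.92707234e+00]), 'contact_force': array([-0.09372333, -0.31198514,  0.3369527 ]), 'wrist_torque': array([ 0.00584709,  0.02191035, -0.01736727]), 'grasp_force': 0.0, 'opening': 0.585203700420822}
```

View pics/w1.png

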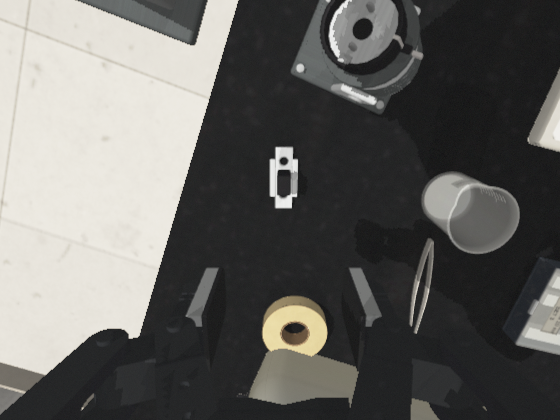

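The wrist view shows the plate at (284,178), aligned with the image columns, with its grip at (286,184). The small stand is at the top and the fingers frame the lower part.

Run:
```python
from h import *
z=np.load('w1.npz');im,d,K,T=[z[k] for k in('im','d','K','T')]
W=pts(d,K,T)
m=(im.min(2)>110).astype(np.uint8); k=np.zeros_like(m);k[138:218,262:308]=1;m*=k
c=np.vstack([q for q in cv2.findContours(m,0,1)[0]])
P=np.array([ray(*q,K,T,5)[:2] for q in c[:,0]],np.float32)
r=cv2.minAreaRect(P);print(r)
g=(W[...,2]>24)&(W[...,2]<40)&(k>0);print('grip',g.sum(),W[g].mean(0),cv2.minAreaRect(W[g][:,:2].astype(np.float32)))
m2=(W[...,2]>2)&(W[...,2]<9)&(k>0);print('plate z',np.median(W[m2][:,2]),cv2.minAreaRect(W[m2][:,:2].astype(np.float32)))
```

```text
((462.5706481933594, -269.99951171875), (25.393798828125, 58.51610565185547), 19.823535919189453)
grip 299 [ 462.36546186 -269.46331312   31.30464314] ((462.54852294921875, -270.10443115234375), (11.364548683166504, 17.87918472290039), 20.693571090698242)
plate z 3.782134670081234 ((462.7402038574219, -270.4527893066406), (25.720571517944336, 58.507537841796875), 20.11579132080078)
```

Converted, 0.005 rad / 2 = 0.0025.

move_arm(motion=[[0,0,0.0025,0.0025,0.0005,0.06,0.035],[0,0,0.0025,0.0025,0.0005,0.12,0.035],[0,0,0.0025,0.0025,0.0005,0.165,0.035],[0,0,0.0025,0.0025,0.0005,0.1855,0.035],[0,0,0.0025,0.0025,0.0005,0.1855,0.035],[0,0,0.0025,0.0025,0.0005,0.1855,0.035]])

```text
clock: 2.28
eef_pos: [463.2, -270.6, 15.7]
tcp_rot: [3.141, 0.001, 1.924]
contact_force: [-0.8, 0.8, -0.1]
opening: 0.408
grasp_force: 0.0
```

move_arm(motion=[[0,0,0,0,0,0,0],[0,0,0,0,0,0,0],[0,0,0,0,0,0,0],[0,0,0,0,0,0,0],[0,0,0,0,0,0,0],[0,0,0,0,0,0,0]], grip_force=50)

```text
clock: 3.02
eef_pos: [463.7, -270.5, 16.2]
tcp_rot: [3.14, 0.002, 1.925]
contact_force: [-0.9, -0.3, 7.3]
opening: 0.124
grasp_force: 49.3
```

```bash
cat >> h.py <<'E'
def frame(psi,t=0.47):
    c,s=np.cos,np.sin; u=np.array([c(psi),s(psi),0]);zz=np.array([0,0,1.])
    n=-s(t)*u+c(t)*zz; px=c(t)*u+s(t)*zz; return px,np.cross(n,px),n
E
python3 - <<'E'
from h import *
px,py,n=frame(0.039); C=np.array([541,159.5,145]); Rt=R.from_matrix(np.c_[py,px,-n])
print(Rt.as_euler('xyz'),C+80*n+70*px)
print(row(C+80*n+70*px,Rt))
E
```

```text
[2.67159265 0.         1.60979633] [567.15897083 160.52071742 248.02750303]
[-0.4643 -0.0723  0.3095  0.3679  0.2468 -0.2322]
```

move_arm(motion=[[0,0,0,0,0,-0.03,0],[0,0,0,0,0,-0.08,0],[0,0,0,0,0,-0.14,0],[0,0,0,0,0,-0.2,0],[0,0,0,0,0,-0.24,0]])

```text
clock: 3.65
eef_pos: [463.3, -270.2, 258.6]
tcp_rot: [3.139, 0.003, 1.925]
contact_force: [0.7, -1.1, -1.4]
opening: 0.123
grasp_force: 49.1
```

Run:
```python
from h import *
px,py,n=frame(0.039); C=np.array([541,159.5,145]); Rt=R.from_matrix(np.c_[py,px,-n])
print(row(C+80*n+70*px,Rt),pose()[0]['qpos'])
```

```text
[-0.463  -0.0713  0.3097  0.368   0.2467  0.0101] [-5.30724695e-01  1.85994350e-01  1.79552746e+00 -4.36356732e-06
  1.15596981e+00 -8.84632228e-01]
```

Converted, -0.463 rad / 2 = -0.2315.

move_arm(motion=[[-0.03,-0.005,0.02,0.046,0.031,-0.02,0],[-0.06,-0.01,0.04,0.092,0.062,-0.02,0],[-0.09,-0.015,0.06,0.138,0.093,-0.02,0],[-0.12,-0.02,0.08,0.184,0.124,-0.02,0],[-0.15,-0.0225,0.1,0.23,0.155,-0.02,0],[-0.18,-0.0275,0.12,0.276,0.186,-0.02,0],[-0.21,-0.0325,0.14,0.322,0.217,-0.01,0],[-0.2315,-0.0355,0.155,0.368,0.247,0.005,0]])

```text
clock: 4.65
eef_pos: [567.0, 162.9, 251.0]
tcp_rot: [2.671, -0.004, 1.609]
contact_force: [2.0, -0.8, -0.8]
opening: 0.126
grasp_force: 49.1
```

move_arm(motion=[[0,0,0,0,0,0,0],[0,0,0,0,0,0,0]])

```text
clock: 4.9
eef_pos: [566.4, 161.0, 250.0]
tcp_rot: [2.676, -0.002, 1.611]
contact_force: [0.8, -0.9, -0.6]
opening: 0.126
grasp_force: 49.1
```

Run:
```python
from h import *
print(pose()[0])
im,d,K,T=snap('wrist','w2.png');np.savez('w2.npz',im=im,d=d,K=K,T=T,p=pose()[1],r=pose()[2].as_matrix())
```

```text
{'clock': 4.9, 'qpos': array([ 0.35414101,  0.08171394,  2.0284134 , -0.24547607,  0.59888022,
        0.48711866]), 'qvel': array([-0.03163184, -0.00775732, -0.00302172,  0.00299214, -0.00030838,
       -0.0030784 ]), 'joint_efforts': array([  1.51360564, -39.91349101, -34.36716557,  -0.73997816,
        -2.53791489,   0.14204483]), 'eef_pos': array([566.43039347, 160.97080814, 249.99170179]), 'tcp_rot': array([ 2.67562317e+00, -2.01571001e-03,  1.61108569e+00]), 'contact_force': array([ 0.76002892, -0.92727242, -0.56916562]), 'wrist_torque': array([-0.02110952,  0.32012513, -0.01996484]), 'grasp_force': 49.13222551345825, 'opening': 0.1261320833586912}
```

View pics/w2.png

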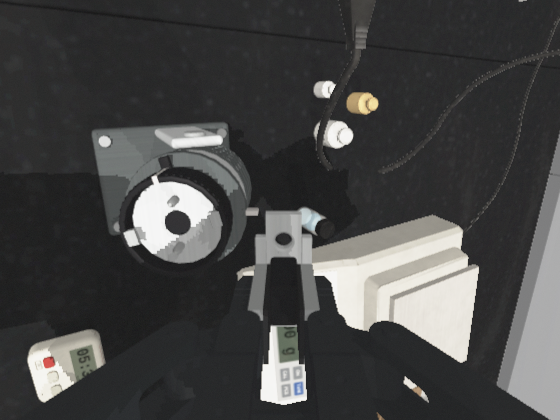

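The wrist view shows the port face centred near (178,222), with pins at about (173,201) and (180,246). The pointer is at (252,212), a lug at (132,238), and the white line from the nose tops out near (155,180). The held plate's hole is at (284,239).

```bash
cat > meas.py <<'E'
from h import *
from scipy.optimize import least_squares
def port(f):
    z=np.load(f);im,d,K,T=[z[k] for k in('im','d','K','T')]
    W=pts(d,K,T);C=np.array([541,159.5,145.]);n=frame(.039)[2];psi=.039
    ok=(d>0)
    for i in range(6):
        px,py,n=frame(psi); L=(W-C)@np.c_[px,py,n]; rr=np.hypot(L[...,0],L[...,1])
        face=ok&(abs(L[...,2])<(8 if i<2 else 2.5))&(rr<27)&(rr>9)&(im.min(2)>120)
        Q=W[face];m=Q.mean(0);nn=np.linalg.svd(Q-m)[2][2];nn*=np.sign(nn[2])
        # collar rim: fit circle
        rim=ok&(abs(L[...,2]-11.5)<2.5)&(rr>27)&(rr<37)&(im.max(2)<90)
        q=L[rim][:,:2]
        s=least_squares(lambda a:np.hypot(q[:,0]-a[0],q[:,1]-a[1])-32,[0,0],loss='soft_l1').x
        C=C+px*s[0]+py*s[1]; C=C+n*((m-C)@n)
        psi=np.arctan2(-nn[1],-nn[0])
        if i<5: continue
        print('face',face.sum(),'n',nn.round(4),'tilt',np.arccos(nn[2]).round(4),'psi',psi.round(4),'rim',rim.sum(),'C',C.round(2), 'rimz',np.median(L[rim][:,2]))
    px,py,n=frame(psi);L=(W-C)@np.c_[px,py,n]
    return im,d,K,T,W,L,C,psi
E
python3 - <<'E'
from meas import *
im,d,K,T,W,L,C,psi=port('w2.npz')
rr=np.hypot(L[...,0],L[...,1])
for s in(1,-1):
    m=(L[...,2]>3)&(L[...,2]<14)&(rr<22)&(L[...,1]*s>5);print('pin',s,m.sum(),L[m].mean(0) if m.any() else '',np.percentile(L[m][:,2],95) if m.any() else '')
m=(L[...,2]>-30)&(L[...,2]<-12)&(rr>42)&(rr<54)&(im.min(2)>110)&(L[...,0]>20);print('pointer',m.sum(),np.median(L[m],axis=0))
# lugs: bright at height ~11.5
m=(abs(L[...,2]-11.5)<3)&(im.min(2)>100)&(rr>22)&(rr<36);print('lug/line',m.sum())
a=np.degrees(np.arctan2(L[...,1],L[...,0]))[m];print(np.histogram(a,np.arange(-180,181,15)))
# face ellipse
o=T[:3,3];px,py,n=frame(psi)
def onplane(uv,h):
    r=np.array([T[:3,:3]@np.linalg.solve(K,[u,v,1]) for u,v in uv]);Q=o+r*(((C+h*n-o)@n)/(r@n))[:,None];return (Q-C)@np.c_[px,py,n]
print(onplane([(178,222),(252,212)],0),onplane([(252,212)],-17))
# central hole
k=(im.max(2)<60)&(rr<14);v,u=np.nonzero(k);print('hole px',u.mean(),v.mean(),onplane([(u.mean(),v.mean())],0))
# plate in hand, tool frame
z=np.load('w2.npz');G=(W-z['p'])@z['r'];m=(abs(G[...,2])<25)&(abs(G[...,1])<20)&(G[...,0]>9)&(G[...,0]<45)&(im.min(2)>90)
q=G[m];print('plate',m.sum(),q.min(0),q.max(0),np.median(q,axis=0))
h=m&(G[...,0]>22.5);print('ear',h.sum(),G[h].mean(0),np.percentile(G[h],[2,98],axis=0)); 
A=np.c_[q[:,:2],np.ones(len(q))];print('plate plane z=ax+by+c',np.linalg.lstsq(A,q[:,2],rcond=None)[0])
E
```

```text
face 3988 n [-0.4518 -0.027   0.8917] tilt 0.4697 psi 0.0596 rim 1941 C [542.67 160.17 144.05] rimz 11.159424071057659
pin 1 89 [ 0.48576745 16.13246979  8.64577737] 12.183500190740757
pin -1 92 [  0.27881203 -15.53477975   8.30328222] 12.29382521395337
pointer 96 [ 46.30386506   0.43399352 -17.7660151 ]
lug/line 527
(array([141,  84,   0,   0,   0,   0,   0,   0,   0,   0,   0,   2, 103,
        74,   9,  15,  14,  14,  51,  20,   0,   0,   0,   0]), array([-180, -165, -150, -135, -120, -105,  -90,  -75,  -60,  -45,  -30,
        -15,    0,   15,   30,   45,   60,   75,   90,  105,  120,  135,
        150,  165,  180]))
[[-3.03477297e-01 -1.83605040e-01  9.75821653e-15]
 [ 4.82037119e+01  5.94779336e+00 -4.28747556e-16]] [[ 46.47536205   0.15441124 -17.        ]]
hole px 177.1753986332574 222.34624145785878 [[-8.67613365e-01 -4.15550006e-01 -2.01076939e-14]]
plate 2710 [  9.00369613 -13.84090583 -24.99759145] [30.66558501 18.23752365 18.07320754] [14.3334305 -0.5968293 12.3568434]
ear 691 [26.961098   -0.81524867 12.89040329] [[22.6930339  -8.56008467 11.43249526]
 [30.34240806  6.93377764 16.33406073]]
plate plane z=ax+by+c [  0.88033843  -0.03795162 -10.24326166]
```

```bash
cat > plate.py <<'E'
from meas import *
def plate(f):
    z=np.load(f);im,d,K,T=[z[k] for k in('im','d','K','T')];p,r=z['p'],z['r']
    W=pts(d,K,T);G=(W-p)@r
    e=(abs(G[...,2]-12.5)<3)&(G[...,0]>11)&(G[...,0]<33)&(abs(G[...,1])<17)&(im.min(2)>90)
    q=G[e];A=np.c_[q[:,:2],np.ones(len(q))];pl=np.linalg.lstsq(A,q[:,2],rcond=None)[0]
    print('plane',pl,np.std(A@pl-q[:,2]))
    s=(im.min(2)>90)*e; s=s.astype(np.uint8)
    cs,hi=cv2.findContours(s,cv2.RETR_CCOMP,cv2.CHAIN_APPROX_NONE)
    def cast(uv):
        v=np.array([r.T@T[:3,:3]@np.linalg.solve(K,[a,b,1]) for a,b in uv]);o=r.T@(T[:3,3]-p)
        t=(pl[2]+pl[0]*o[0]+pl[1]*o[1]-o[2])/(v[:,2]-pl[0]*v[:,0]-pl[1]*v[:,1]);return o+v*t[:,None]
    for c,h in zip(cs,hi[0]):
        if h[3]>=0 and cv2.contourArea(c)>20:
            (a,b),ax,_=cv2.fitEllipse(c);print('hole px',a,b,ax,cast([(a,b)]),cast([(a-ax[0]/2,b),(a+ax[0]/2,b)])[:,1])
    # edges left/right
    for lo,hi_ in((21,28.5),(11,16.5)):
        E=[]
        for v in range(im.shape[0]):
            u=np.nonzero(s[v])[0]
            if len(u)>15:
                a=cast([(u[0]-.5,v),(u[-1]+.5,v)])
                if lo<a[0,0]<hi_:E.append([a[:,0].mean(),*a[:,1]])
        E=np.array(E)
        if len(E)>3: print('edge',lo,len(E),np.median(E,axis=0),'slopes',np.polyfit(E[:,0],E[:,1],1)[0],np.polyfit(E[:,0],E[:,2],1)[0])
    print('end',np.percentile(q[:,0],99.5))
E
python3 - <<'E'
from plate import *
plate('w2.npz')
E
```

```text
plane [-1.89890152e-04  4.16178198e-03  1.27427864e+01] 0.7768819981218892
hole px 283.2601318359375 239.8114471435547 (15.775917053222656, 17.8139591217041) [[18.04001422 -0.89910864 12.73561891]] [-4.46303938  2.66509915]
edge 21 16 [24.94157277 -8.83331286  7.22237471] slopes 0.013007964137828038 -0.017489084171068515
edge 11 12 [ 13.76082429 -13.95451593  11.97357907] slopes -0.06480001769470749 -0.025965925365027374
end 30.39197350897176
```

```bash
cat > tgt.py <<'E'
from h import *
C=np.array([542.67,160.17,144.05]);psi=.0596;px,py,n=frame(psi);Rt=R.from_matrix(np.c_[py,px,-n])
def over(htop,dx=0,dy=0): return C+n*(htop+12.74)-py*(1.6+dy)+px*(0.9+dx)
def loc():
    s,p,r=pose();print('port coords TCP (x,y,z)',((p-C)@np.c_[px,py,n]).round(2),'rot err',(r.inv()*Rt).as_rotvec().round(4),'F port',(np.array(s['contact_force'])@np.c_[px,py,n]).round(1),'M tool',r.inv().apply(s['wrist_torque']).round(2),s['clock'],s['opening'],s['grasp_force'])
E
python3 - <<'E'
from tgt import *
print(row(over(60),Rt),row(over(24),Rt));loc()
E
```

```text
[-0.0034  0.0073 -0.0195 -0.0015 -0.0686  0.0113] [-0.0034  0.0073 -0.0195 -0.0013 -0.0685  0.0473]
port coords TCP (x,y,z) [69.55 -1.32 83.83] rot err [-0.0034  0.0073 -0.0195] F port [ 0.1  0.1 -0.6] M tool [0.28 0.03 0.01] 4.95 0.12493644637344584 49.137572050094604
```

Converted, -0.0195 rad / 2 = -0.0098.

move_arm(motion=[[0,0,-0.005,-0.0005,-0.02,0.002,0],[-0.0017,0.0037,-0.0098,-0.0015,-0.05,0.005,0],[-0.0017,0.0037,-0.0098,-0.0014,-0.0685,0.015,0],[-0.0017,0.0037,-0.0098,-0.0013,-0.0685,0.035,0],[-0.0017,0.0037,-0.0098,-0.0013,-0.0685,0.0473,0],[-0.0017,0.0037,-0.0098,-0.0013,-0.0685,0.0473,0],[-0.0017,0.0037,-0.0098,-0.0013,-0.0685,0.0473,0]])

```text
clock: 5.82
eef_pos: [527.4, 157.9, 177.3]
tcp_rot: [2.671, -0.0, 1.629]
contact_force: [-1.0, -0.2, -1.3]
opening: 0.123
grasp_force: 49.1
```

Run:
```python
from tgt import *
loc();print(row(over(24),Rt),row(over(5),Rt))
im,d,K,T=snap('wrist');np.savez('w3.npz',im=im,d=d,K=K,T=T,p=pose()[1],r=pose()[2].as_matrix())
c=im[120:380,160:420];s2,_,_,_=snap('side');c2=s2[215:345,235:365]
cv2.imwrite('pics/w3.png',np.hstack([cv2.resize(c,(400,400)),cv2.resize(c2,(400,400),interpolation=cv2.INTER_CUBIC)])[:,:,::-1])
```

```text
port coords TCP (x,y,z) [ 1.37 -1.4  36.58] rot err [ 0.0004  0.0001 -0.001 ] F port [-1.5 -0.1 -0.7] M tool [0.28 0.04 0.02] 5.825 0.12271049725798876 49.11374509334564
[ 0.0004  0.0001 -0.001  -0.0002 -0.0005 -0.0002] [ 0.0004  0.0001 -0.001  -0.0002 -0.0005  0.0188]
```

View pics/w3.png

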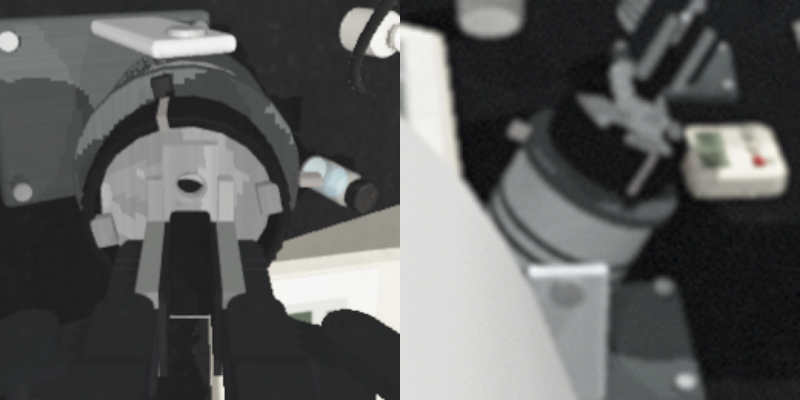

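The crop shows the plate over the face between the lugs, which are at (103,230) and (268,195). The plate hole is at (190,185). I'll go down gently and watch the force.

move_arm(motion=[[0,0,0,-0.0002,-0.0004,0.004,0],[0,0,0,-0.0002,-0.0004,0.007,0],[0,0,0,-0.0002,-0.0004,0.009,0],[0,0,0,-0.0002,-0.0004,0.0105,0],[0,0,0,-0.0002,-0.0004,0.0105,0]])

```text
clock: 6.55
eef_pos: [531.5, 158.3, 167.0]
tcp_rot: [2.672, -0.0, 1.63]
contact_force: [-1.1, -0.3, -0.1]
opening: 0.127
grasp_force: 49.1
```

Run:
```python
from tgt import *
loc()
```

```text
port coords TCP (x,y,z) [ 0.33 -1.15 25.61] rot err [-0.0003 -0.0002 -0.0001] F port [-1.  -0.2  0.4] M tool [0.35 0.1  0.01] 6.55 0.12656080482196355 49.10668909549713
```

Underside is at about z = 8 mm, past the pin tips, with no force. Continuing.

move_arm(motion=[[0,0,0,-0.0003,0.0003,0.0015,0],[0,0,0,-0.0003,0.0003,0.003,0],[0,0,0,-0.0003,0.0003,0.0045,0],[0,0,0,-0.0003,0.0003,0.006,0],[0,0,0,-0.0003,0.0003,0.0075,0],[0,0,0,-0.0003,0.0003,0.0075,0]])

```text
clock: 7.3
eef_pos: [535.2, 158.3, 160.5]
tcp_rot: [2.672, -0.0, 1.63]
contact_force: [-0.3, 3.2, -2.1]
opening: 0.129
grasp_force: 49.1
```

Run:
```python
from tgt import *
loc()
```

```text
port coords TCP (x,y,z) [ 0.71 -1.4  18.11] rot err [-0.0001 -0.0003 -0.0002] F port [-1.1  3.2 -1.9] M tool [ 0.38  0.61 -0.01] 7.3 0.12928823907375533 49.101442694664
```

move_arm(motion=[[0,0,0,0.0004,0,0.0005,0],[0,0,0,0.0004,0,0.001,0],[0,0,0,0.0004,0,0.0015,0],[0,0,0,0.0004,0,0.0015,0]])

```text
clock: 7.8
eef_pos: [535.5, 158.6, 159.7]
tcp_rot: [2.671, -0.0, 1.63]
contact_force: [-8.3, 1.8, 8.1]
opening: 0.123
grasp_force: 50.9
```

Run:
```python
from tgt import *
loc()
```

```text
port coords TCP (x,y,z) [ 0.67 -1.12 17.26] rot err [ 0.0001 -0.0001 -0.0003] F port [-3.6  2.3 10.9] M tool [ 0.71  0.32 -0.06] 7.8 0.12336120797521503 50.916194915771484
```

move_arm(motion=[[0,0,0,0,0,-0.0005,0.03],[0,0,0,0,0,-0.0005,0.04],[0,0,0,0,0,-0.0005,0.04],[0,0,0,0,0,-0.02,0.04],[0,0,0,0,0,-0.05,0.04],[0,0,0,0,0.03,-0.07,0.04],[0,0,0,0,0.07,-0.07,0.04],[0,0,0,0,0.07,-0.07,0.04]])

```text
clock: 8.8
eef_pos: [569.3, 161.0, 255.7]
tcp_rot: [2.667, -0.002, 1.63]
contact_force: [-0.4, -1.1, -0.1]
opening: 0.469
grasp_force: 0.0
```

Run:
```python
from meas import *
im,d,K,T=snap('wrist','w4.png');np.savez('w4.npz',im=im,d=d,K=K,T=T,p=pose()[1],r=pose()[2].as_matrix())
from tgt import *
loc()
W=pts(d,K,T);L=(W-C)@np.c_[px,py,n];rr=np.hypot(L[...,0],L[...,1])
ear=(abs(L[...,0])<7)&(abs(abs(L[...,1])-24)<5)&(rr<28)&(im.min(2)>90)
for s in(1,-1):
    m=ear&(L[...,1]*s>0)&(L[...,2]<12);print('ear z',s,m.sum(),np.median(L[m],axis=0))
m=(abs(L[...,2]-11.5)<2.5)&(im.min(2)>100)&(rr>24.5)&(rr<29)&(abs(L[...,0])>10)
a=np.degrees(np.arctan2(L[...,1],L[...,0]))[m];h=a[abs(a)<90];g=a[abs(a)>90]%360;print('lugs',len(h),h.mean(),len(g),g.mean()-180)
m=(rr>35.5)&(rr<44)&(L[...,2]>-18)&(L[...,2]<-8)&(L[...,1]>20);a=np.degrees(np.arctan2(L[...,1],L[...,0]))[m];print('nose',m.sum(),np.median(a))
```

```text
port coords TCP (x,y,z) [71.55 -1.25 86.77] rot err [ 0.0007 -0.0001 -0.001 ] F port [-0.5 -0.2 -0.2] M tool [ 0.25 -0.01  0.  ] 8.85 0.46906980231406414 0.0
ear z 1 286 [-0.14337361 23.26971611  5.04468853]
ear z -1 225 [  0.85662195 -23.61950588   5.04698208]
lugs 116 11.938100939409132 124 12.141747044206141
nose 170 101.63383464941495
```

View pics/w4.png

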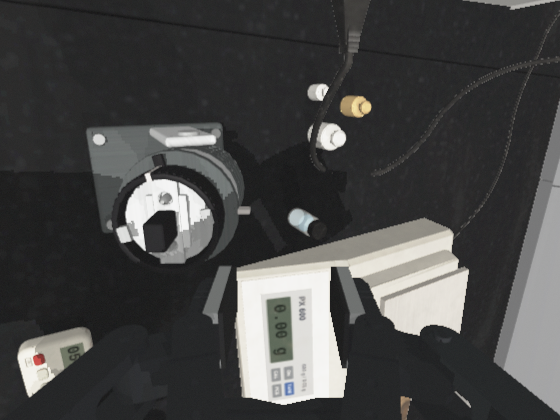

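The plate is seated flat, with both ear tops at z = 5.05 mm, lugs at 12° and the nose at about 100° (5 clicks). Before gripping the collar I'll check the clearance round it and the wrist range.

Run:
```python
from tgt import *
z=np.load('w4.npz');W=pts(z['d'],z['K'],z['T']);L=(W-C)@np.c_[px,py,n];rr=np.hypot(L[...,0],L[...,1]);a=np.degrees(np.arctan2(L[...,1],L[...,0]))
m=(rr>36)&(rr<66)&(L[...,2]>-17)&(L[...,2]<70)&(z['d']>0)
for lo in range(-180,180,30):
    k=m&(a>=lo)&(a<lo+30)
    if k.sum()>3:print(lo,k.sum(),'zmax',L[k][:,2].max().round(1),'r',np.percentile(rr[k],[5,95]).round(0))
print(pose()[0]['qpos'],pose()[0]['clock']);ax=lambda h:C+px*.7+py*.2+n*h
print(row(ax(85),Rt),row(ax(-6),Rt))
```

```text
-30 20 zmax -15.6 r [43. 49.]
0 11 zmax -16.0 r [39. 49.]
90 100 zmax -10.3 r [36. 41.]
[ 0.34803529  0.07513783  2.02791738 -0.23133594  0.5971346   0.45190642] 8.85
[ 0.0007 -0.0001 -0.001   0.0014 -0.0709  0.0017] [ 0.0007 -0.0001 -0.001   0.0014 -0.0709  0.0927]
```

move_arm(motion=[[0,0,0,0.0014,-0.04,0,0.085],[0,0,0,0.0014,-0.071,0.002,0.085],[0,0,0,0.0014,-0.071,0.002,0.085],[0,0,0,0.0014,-0.071,0.03,0.085],[0,0,0,0.0014,-0.071,0.06,0.085],[0,0,0,0.0014,-0.071,0.085,0.085],[0,0,0,0.0014,-0.071,0.0925,0.085],[0,0,0,0.0014,-0.071,0.0925,0.085]])

```text
clock: 9.85
eef_pos: [545.0, 160.5, 138.6]
tcp_rot: [2.672, 0.0, 1.63]
contact_force: [0.2, -0.6, 0.6]
opening: 0.998
grasp_force: 0.0
```

Run:
```python
from tgt import *
loc()
```

```text
port coords TCP (x,y,z) [-0.38  0.22 -5.92] rot err [-0.0008  0.0002 -0.0001] F port [ 0.4 -0.6  0.4] M tool [ 0.21 -0.03 -0.02] 9.85 0.9984099839157183 0.0
```

move_arm(motion=[[0,0,0,0,0,0,0.05],[0,0,0,0,0,0,0.05],[0,0,0,0,0,0,0.05],[0,0,0,0,0,0,0.05],[0,0,0,0,0,0,0.05]], grip_force=50)

```text
clock: 10.48
eef_pos: [544.6, 160.7, 140.2]
tcp_rot: [2.67, -0.001, 1.63]
contact_force: [-8.1, 0.2, 10.8]
opening: 0.765
grasp_force: 51.5
```

Run:
```python
from tgt import *
loc()
```

```text
port coords TCP (x,y,z) [ 0.    0.41 -4.34] rot err [ 0.0011 -0.0004 -0.0007] F port [-2.3  0.6 13.3] M tool [0.87 0.01 0.14] 10.475 0.765387447407838 51.53252720832825
```

Converted, 0.8 rad / 2 = 0.4.

move_arm(motion=[[0,0,0.05,0,0,-0.001,0.05],[0,0,0.11,0,0,-0.001,0.05],[0,0,0.17,0,0,-0.001,0.05],[0,0,0.23,0,0,-0.001,0.05],[0,0,0.29,0,0,-0.001,0.05],[0,0,0.35,0,0,-0.001,0.05],[0,0,0.4,0,0,-0.001,0.05],[0,0,0.4,0,0,-0.001,0.05]])

```text
clock: 11.48
eef_pos: [546.0, 160.2, 141.4]
tcp_rot: [2.8, -0.333, 0.887]
contact_force: [9.8, -8.2, -3.2]
opening: 0.757
grasp_force: 60.6
```

Run:
```python
from tgt import *
loc();print(pose()[0]['qpos'])
```

```text
port coords TCP (x,y,z) [ 1.78 -0.17 -3.92] rot err [ 0.0028 -0.0011 -0.8017] F port [ 6.9 -8.8 -7.1] M tool [-1.56 -0.36 -0.04] 11.475 0.7569688206583167 60.639096815139055
[ 0.36549382  0.22116564  2.17132204 -0.44452051  0.32491916  1.49979852]
```

Converted, 0.94 rad / 2 = 0.47.

move_arm(motion=[[0,0,0.06,0,0,-0.0005,0.05],[0,0,0.12,0,0,-0.0005,0.05],[0,0,0.18,0,0,-0.0005,0.05],[0,0,0.24,0,0,-0.0005,0.05],[0,0,0.3,0,0,-0.0005,0.05],[0,0,0.36,0,0,-0.0005,0.05],[0,0,0.42,0,0,-0.0005,0.05],[0,0,0.47,0,0,-0.0005,0.05]])

```text
clock: 12.48
eef_pos: [546.6, 158.2, 141.8]
tcp_rot: [-3.057, -0.465, -0.134]
contact_force: [23.7, -25.3, -9.1]
opening: 0.758
grasp_force: 62.1
```

Run:
```python
from tgt import *
loc();print(pose()[0]['qpos'])
im,d,K,T=snap('wrist');np.savez('w5.npz',im=im,d=d,K=K,T=T)
W=pts(d,K,T);L=(W-C)@np.c_[px,py,n];rr=np.hypot(L[...,0],L[...,1])
m=(abs(L[...,2]-11.5)<2.5)&(im.min(2)>100)&(rr>24.5)&(rr<29)
a=np.degrees(np.arctan2(L[...,1],L[...,0]))[m];print('lugs',len(a),np.histogram(a,np.arange(-180,181,20))[0])
```

```text
port coords TCP (x,y,z) [ 2.38 -2.17 -3.75] rot err [ 4.6000e-03  3.0000e-04 -1.7435e+00] F port [ 15.6 -26.6 -18.1] M tool [-3.82  3.03 -0.1 ] 12.475 0.7578616870529181 62.13150763884187
[ 0.36291872  0.22064557  2.17036156 -0.44621436  0.32788921  2.44070234]
lugs 572 [  0   0   0   2 231  64   0   0   1   2   3   3   0 218  48   0   0   0]
```

move_arm(motion=[[0,0,0,0,0,0,0.085],[0,0,0,0,0,0,0.085],[0,0,0,0,0,0,0.085],[0,0,0,0,0,0,0.085]])

```text
clock: 13.02
eef_pos: [544.2, 160.9, 140.4]
tcp_rot: [-3.056, -0.463, -0.13]
contact_force: [0.1, -0.0, 0.1]
opening: 0.998
grasp_force: 0.0
```

Run:
```python
from tgt import *
loc()
```

```text
port coords TCP (x,y,z) [-0.24  0.65 -4.02] rot err [-3.0000e-04 -7.0000e-04 -1.7398e+00] F port [ 0.1 -0.   0. ] M tool [ 0.01 -0.21 -0.02] 13.025 0.998268716275356 0.0
```

move_arm(motion=[[0,0,0,0,0,-0.02,0.085],[0,0,0,0,0,-0.05,0.085],[0,0,0,0,0,-0.09,0.085],[0,0,0,0,0,-0.11,0.085],[0,0,0,0,0,-0.11,0.085]])

```text
clock: 13.65
eef_pos: [494.9, 158.2, 239.8]
tcp_rot: [-3.054, -0.465, -0.13]
contact_force: [0.9, -0.5, -0.7]
opening: 0.995
grasp_force: 0.0
```

Run:
```python
from tgt import *
im,d,K,T=snap('wrist','w6.png');loc()
W=pts(d,K,T);L=(W-C)@np.c_[px,py,n];rr=np.hypot(L[...,0],L[...,1]);a=np.degrees(np.arctan2(L[...,1],L[...,0]))
m=(abs(L[...,2]-11.5)<2.5)&(im.min(2)>100)&(rr>24.5)&(rr<29)
for s in(1,-1):
    k=m&(abs(a*s-90)<40);print('lug',s,k.sum(),a[k].mean(),L[k].mean(0))
k=(rr<24)&(abs(L[...,0])<6)&(abs(L[...,1])>19)&(im.min(2)>70);print('ear z',[np.median(L[k&(L[...,1]*s>0)],axis=0).round(2) for s in(1,-1)])
```

```text
port coords TCP (x,y,z) [5.0000e-02 6.2000e-01 1.0603e+02] rot err [ 2.0000e-04 -1.9000e-03 -1.7399e+00] F port [-0.2  0.3  0.7] M tool [-0.03 -0.19  0.01] 13.7 1.0011390734483947 0.0
lug 1 100 91.68764196069766 [-0.76741795 26.53531928 11.4866768 ]
lug -1 106 -90.14640731969851 [ -0.07428382 -26.60565376  11.45276374]
ear z [array([-0.34, 21.58,  5.18]), array([  0.9 , -21.38,   4.6 ])]
```

View pics/w6.png

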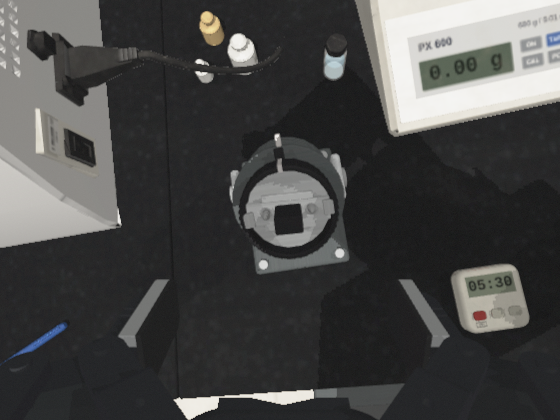

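The nose (279,155) sits at the pointer (278,138). The lugs, at (250,220) and (330,205), lie over the ears (at ±90° within 2°), and the plate is flat with both pins through. The gripper is clear and open.

```bash
python3 -c "
from rig import order
print(order.sign_off())"
```

```text
the job is handed in; nothing more can be done
None
```

The blanking plate lies flat on the port with both pins through its holes. The collar is clicked at the pointer with its lugs over the plate's ears, and the job was handed in at about 13.7 s.

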